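# Check that a brake lever stops short of its bar

## Task

Two handlebars stand clamped on the bench; check the one with the long, ball-ended lever. Press that lever in with the outside of the fingers until it stops, ease it right out again to its rest, then press it in to its stop a second time and finish the program while holding it there, so that the gap to the bar can be seen. Do not grip or straddle the lever, do not touch its bar or force it against the stop, leave the short lever alone and do not disturb the loose things on the bench.

Things in the scene. Friction and masses are not known exactly. Their poses are not given: they have to be found in the camera images.
- long_stand: Fixed bench stand: base plate 140 x 220 x 12 mm, 34 mm post and clamp block (50 x 40 mm, centre 75 mm to -y of the origin, top 152 mm up), handlebar along its y, axis 130 mm up, with the long ball-ended lever on its -x side, roughly towards the robot. Origin: centre of the plate's underside, on the bench, below the bar; x points from the lever across to the bar.
- long_bar: Steel handlebar of that stand, 22 mm tube with a 33 mm rubber grip, 235 mm long, with the lever's clamp. Origin and axes as long_stand; bar axis along y, 130 mm above the origin, y = -110 to +127 mm. The lever's pivot is at x = -38, y = -28 mm. Not to be touched.
- long_blade: Flat bare aluminium lever blade, 10 mm thick, 16 mm tall, 130 mm long with a 20 mm ball at its free end. Origin on its pivot, on its centre line, 130 mm above the bench; the blade runs along its +y; x points towards the bar (outer face at x = -5 mm); z up. A good place to press is 90 mm from the pivot. Beneath it is free space down to the base plate.
- long_lever (a joint): Long lever's angle, rad: 0 at rest (blade 0.42 out from the bar), growing as it is pressed in (clockwise from above), 0.40 at its fixed stop, where the blade is almost parallel to the bar and about 17 mm clear of the grip. Sprung back: pressed 90 mm from the pivot it takes about 2.5 N to start and 5 N to reach the stop; there the force rises steeply.
- short_stand: Fixed bench stand: base plate 140 x 220 x 12 mm, 34 mm post and clamp block (50 x 40 mm, centre 75 mm to +y of the origin, top 152 mm up), handlebar along its y, axis 130 mm up, with the short lever (mirror image of the other stand) on its -x side, roughly towards the robot. Origin: centre of the plate's underside, on the bench, below the bar; x points from the lever across to the bar.
- short_blade: Flat bare aluminium lever blade, 10 mm thick, 16 mm tall, 70 mm long, plain end. Origin on its pivot, on its centre line, 130 mm above the bench; the blade runs along its -y; x points towards the bar (outer face at x = -5 mm); z up. Leave it alone.
- short_lever (a joint): Angle of the short lever, rad: 0 at rest. It must stay at rest.
- nut: Loose square steel nut, 34 x 34 x 16 mm, lying on the long lever's base plate behind the bar. Origin under its centre. Bystander.
- socket: Loose steel wrench socket, 28 mm across, 36 mm tall, upright on the short lever's base plate. Origin under its centre. Bystander.
- fitting: Loose brass pipe fitting, 32 mm across, 46 mm tall, upright on the bench nearer the robot than the stands. Origin under its centre. Bystander.
- screwdriver: Loose screwdriver lying on the bench near the robot. Bystander.
- spanner: Loose steel spanner lying behind the stands. Bystander.
- oil: Loose white bottle, 56 mm across, 130 mm tall, upright to the right of the stands. Origin under its centre. Bystander.
- tin: Loose open steel cup, 70 mm across, 60 mm tall, to the left of the stands. Origin under its centre. Bystander.

How it is judged:
By the outcome, as a careful person would: the job done as asked, in the order asked, and still so for the second after the job is handed in, while the arm keeps its last pose, push and grip.
It also fails if it takes over 35 s, if anything falls off the work surface, if the arm or the gripper's body presses on something with over 40 N, if the wrist force passes 120 N, or if a joint passes its speed limit or range.

## Robot

A 6-joint arm with a two-finger parallel gripper is mounted at the origin on the work surface. World frame = base frame: x ahead of the robot, y to its left, z up, the work surface at z = 0. Lengths are in m, angles in rad, forces in N, time in s.
With the tool pointing down it reaches from about 0.25 to 0.8 m from the base axis. Payload 8.5 kg.
Tool frame: the origin (TCP) lies at the very end of the fingers, on their centre line; the grasp point (between the pads) lies 19 mm behind it; y points along the fingers, x is the direction in which the jaws open and shut, and the axes are right-handed (so a half turn about y gives the same grasp; the last joint's range is limited). The gripper opens to 85 mm and grips with 20 to 120 N. Pads are 22 mm wide; open, the fingers measure 114 mm over their backs; the gripper's body (76 mm by 85 mm) begins 54 mm behind the grasp point. The pads swing forward as they close: fully open they stand 13 mm farther back than shut.
Start: joints at [-1.173, 0.238, -0.013, 1.319, 0, 1.571], TCP at [0.203, -0.484, 0.231] pointing down, gripper open.
Joint ranges: [-2.66, 2.66], [-1.03, 1.9], [-1.14, 1.46], [-1.82, 2.27], [-1.45, 1.34], [-3.14, 3.14]. Speed limits (rad/s): [2.22, 2.22, 2.79, 3.14, 3.14, 3.14].

## Interface

Orientations are given as a unit quaternion [w, x, y, z].
In Python, from rig import arm gives the robot as it stands.
- The arm moves only by the tool play_rows, never from a script. Its arguments are lists of equal length, an entry for each row: "translation": the shift along the tool's x, y, z in m, a list of three; "twist": the turn about the tool's y in rad. In form: {"translation": [[dx, dy, dz], ...], "twist": [twist, ...]}. A call has 1 to 5 rows; each row is the pose to reach, as a shift and turn from the pose measured when the call began, along the tool's axes at that moment; what a row does not reach only later rows make up. A row lasts 1/10 s, in which the tool goes at most 50 mm and 8.59 degrees, less where a joint would pass 70% of its speed; a pose out of reach is approached as far as the arm can. A call with a gripper value outside its range is refused whole. "fingers" is the closure, from 0 (fully open) to 1 (shut), set as the call begins (left out, the last holds). The fingers move at their own pace and stop on an object; "grip_force" is the grip in N (left out, the last holds). Time passes only in rows, so rows that repeat a pose let the fingers close. It gives the time, the measured TCP pose, the force and the opening at its end, in the units of the state.
- arm.get_obs(): the state, without advancing time (a new reading comes with each control period).
- arm.camera(name): name is "scene" or "side" or "wrist"; returns the picture (480x640x3 uint8, red, green, blue); there is no depth.
- arm.calibration(name): a dict with "K" (3x3 intrinsics, pixels), "D" ([k1, k2, p1, p2, k3] as OpenCV has them; the pictures are not rectified), "R" (3x3) and "t" (3): a world point X has camera coordinates R X + t; the wrist camera has in their place "T_tool_cam" (4x4, takes a point from camera to tool coordinates, whose origin is the TCP and whose axes are the tool frame's). Camera axes: x right, y down, z forward; pixel columns grow to the right and rows downward; lengths in m; the calibration is good to about 2 mm. A picture is of the moment at which its call begins: read the wrist's pose just before it. calibration takes no time and is no camera call.
- arm.close_job(): hands the job in, once; it reports no verdict.
Trained networks look in the newest picture that a camera, given by its name, has taken for a name from the list of things; names that differ only in an ending like _2 or _b are one class to them, and where a whole thing is asked for, a point or a joint stands for the part that bears it (a point fixed in the world has none). Each returns a list of dicts, best first, with "conf" (0 to 1); they miss things now and then, are a little off and sometimes report something else, mostly with a low value. They report only what shows in the picture. A call takes as long as a camera call.
- arm.cut_out(camera, thing): "pixels" (480x640 bool, what is visible of it) and "point" ([column, row] in pixels, amid what is visible of it).
The state is a dict: "t": time; "joints": joint angles; "qvel": joint speeds; "effort": joint torques, N m; "tcp_pos": TCP position; "eef_rot": TCP orientation; "force": force on the tool from outside, world axes, zero at the start; "wrist_torque": the same for the moment, N m; "grip_width": finger opening in m.
Only numpy, scipy, OpenCV 4.12 (cv2) and the standard library are available. Lean on these libraries where they do the work, as an engineer would, in place of code of your own. Each camera call takes 0.05 s, during which the arm holds its last target. There are 200 camera calls.

## Working session

There is one attempt and no reset: what is moved stays moved. The work goes in short steps, Python scripts to look and compute and a tool call to move; the robot and the scene stay as the last step left them, time stands still between calls to the robot, and variables do not carry over. Pictures are saved under pics/ and viewed, about 8 in all and at most 12, crops included, and the job is handed in when it is done.

Besides the shell and the picture viewer there is one more tool, called after "Emit:" by a JSON object that holds its "name" and its "arguments", one argument or row to a line. play_rows: Moves the arm, as the interface text tells. Its arguments: {"type":"object","properties":{"translation":{"type":"array"},"twist":{"type":"array"},"fingers":{"type":"number"},"grip_force":{"type":"number"}},"required":["translation","twist"]}

```bash
mkdir -p pics; ls; python3 - <<'E'
from rig import arm
import cv2,numpy as np
o=arm.get_obs();print({k:np.round(v,4).tolist() for k,v in o.items()})
for c in("scene","side"):
    im=arm.camera(c);cv2.imwrite(f"pics/{c}0.png",im[:,:,::-1])
    for th in("long_blade","long_stand","short_blade","long_bar","fitting"):
        for r in arm.cut_out(c,th)[:2]:
            p=r["pixels"];ys,xs=np.nonzero(p);print(c,th,round(r["conf"],2),np.round(r["point"]),xs.min(),xs.max(),ys.min(),ys.max(),p.sum())
    k=arm.calibration(c);print({a:np.round(b,4).tolist() for a,b in k.items()})
E
```

```text
pics
{'t': 0.0, 'joints': [-1.173, 0.2388, -0.0142, 1.3192, -0.0, 1.5708], 'qvel': [-0.0002, 0.0011, -0.0004, -0.0001, 0.0003, 0.0003], 'effort': [0.0009, -53.8783, 34.6433, 0.0184, -0.0001, -0.0], 'tcp_pos': [0.2032, -0.4836, 0.2307], 'eef_rot': [0.5892, -0.5887, 0.3917, -0.3909], 'force': [0.5063, 0.1827, -0.5267], 'wrist_torque': [-0.0065, 0.0213, -0.0472], 'grip_width': 0.0858}
scene long_blade 0.51 [253. 220.] 238 264 206 241 262
scene long_blade 0.23 [139. 310.] 121 154 283 338 1296
scene short_blade 0.47 [381. 194.] 368 394 190 199 179
scene long_bar 0.84 [268. 241.] 214 304 214 281 1245
scene fitting 0.71 [287. 212.] 281 291 207 222 124
{'K': [[586.0838, 0.0, 321.6911], [0.0, 586.0838, 230.153], [0.0, 0.0, 1.0]], 'D': [-0.0688, 0.0, 0.0, 0.0, 0.0], 'R': [[0.3609, 0.9325, -0.0131], [0.6145, -0.2483, -0.7488], [-0.7016, 0.2622, -0.6626]], 't': [-0.2037, -0.2726, 1.7757]}
side long_blade 0.8 [304. 280.] 278 334 262 295 545
side long_blade 0.64 [315. 280.] 278 344 262 301 684
side long_stand 0.73 [348. 318.] 278 408 239 382 8603
side long_bar 0.93 [343. 279.] 311 388 240 321 1407
side fitting 0.78 [246. 284.] 242 256 273 296 289
{'K': [[492.451, 0.0, 315.3462], [0.0, 492.451, 240.9133], [0.0, 0.0, 1.0]], 'D': [0.0334, 0.0, 0.0, 0.0, 0.0], 'R': [[0.999, -0.0436, 0.0057], [-0.0197, -0.5584, -0.8293], [0.0393, 0.8284, -0.5587]], 't': [-0.545, 0.1025, 1.0808]}
```

View pics/scene0.png

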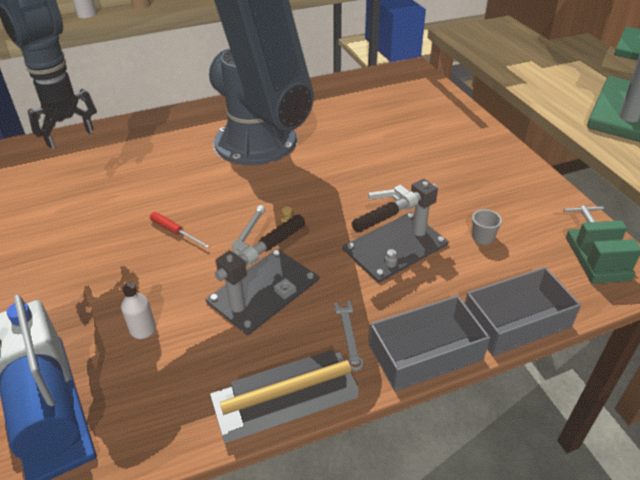

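View pics/side0.png

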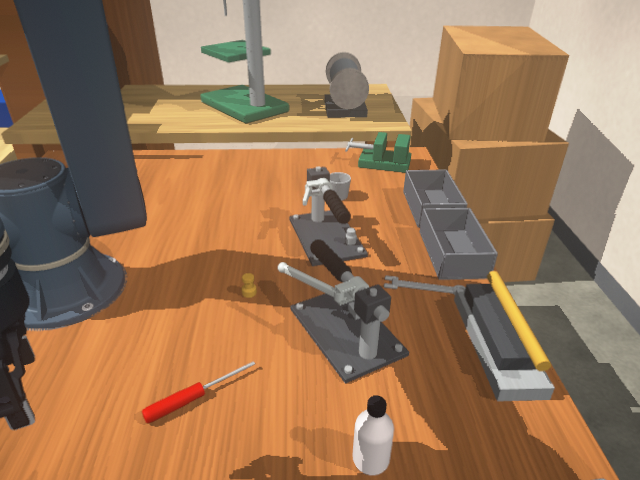

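Scene view: long lever has its ball at about (262,208) and pivot near (240,252), with plate corners (207,297), (248,332), (318,277) and (275,250). Side view: ball at (284,268), plate corners (292,308), (348,376) and (407,348). I'll fit the stand pose from these.

```bash
cat > h.py <<'E'
from rig import arm
import cv2,numpy as np
from scipy.optimize import least_squares
def proj(c,X):
    k=arm.calibration(c);r,_=cv2.Rodrigues(np.array(k["R"]))
    return cv2.projectPoints(np.array(X,float).reshape(-1,1,3),r,np.array(k["t"],float),np.array(k["K"]),np.array(k["D"]))[0].reshape(-1,2)
def stand(p,L):
    c,s=np.cos(p[2]),np.sin(p[2]);L=np.atleast_2d(L)
    return np.c_[p[0]+c*L[:,0]-s*L[:,1],p[1]+s*L[:,0]+c*L[:,1],L[:,2]]
def blade(d,off=0,q=0.,z=.13):
    # point d along blade, off in blade x, lever angle q, stand coords
    a=.42-q
    return np.array([-.038-np.sin(a)*d+np.cos(a)*off,-.028+np.cos(a)*d+np.sin(a)*off,z])
E
python3 - <<'E'
from h import *
b=blade(.13)
obs={"scene":[((-.07,-.11,.012),(207,297)),((.07,-.11,.012),(248,332)),((.07,.11,.012),(318,277)),((-.07,.11,.012),(275,250)),(b,(262,208)),((0,.127,.13),(300,221))],
"side":[((-.07,-.11,.012),(348,376)),((.07,-.11,.012),(407,348)),((-.07,.11,.012),(292,308)),(b,(284,268)),((0,.127,.13),(317,244))]}
f=lambda p:np.concatenate([(proj(c,stand(p,[a for a,_ in o]))-[u for _,u in o]).ravel() for c,o in obs.items()])
s=least_squares(f,[.55,-.1,.2],loss="soft_l1");p=s.x
print(p.round(4),f(p).reshape(-1,2).round(1).tolist())
for d in(0,.09,.13):
  print(d,[stand(p,blade(d,-.005,q)).round(4).tolist() for q in(0,.4)])
for th,o in(("fitting",(287,215)),):pass
for c in("scene","side"):
  im=cv2.imread(f"pics/{c}0.png")
  for d in(0,.045,.09,.13):
    u=proj(c,stand(p,blade(d)))[0];cv2.circle(im,tuple(int(v) for v in u),1,(0,0,255),-1)
  for L in [a for a,_ in obs[c]]:
    u=proj(c,stand(p,L))[0];cv2.circle(im,tuple(int(v) for v in u),1,(0,255,0),-1)
  w=im[190:340,190:340] if c=="scene" else im[232:382,262:412]
  cv2.imwrite(f"pics/fit_{c}.png",cv2.resize(w,(400,400),interpolation=cv2.INTER_CUBIC))
cv2.imwrite("pics/fit.png",np.hstack([cv2.imread("pics/fit_scene.png"),cv2.imread("pics/fit_side.png")]))
# fitting triangulate on z=0.023
def X(c,u,z):
    return least_squares(lambda q:(proj(c,[q[0],q[1],z])[0]-u),[.5,0]).x
print("fitting",X("scene",(287,215),.03),X("side",(249,285),.023))
k=arm.calibration("wrist");print(np.array(k["T_tool_cam"]).round(3).tolist(),np.array(k["K"])[0])
E
```

```text
[ 0.6026 -0.1541  0.4643] [[-2.0, 2.0], [0.1, 0.8], [1.8, -1.5], [1.6, -2.4], [-1.4, 1.6], [0.8, -1.9], [-0.5, 2.0], [4.3, 1.4], [-1.2, -3.7], [0.1, -1.4], [-0.3, 0.1]]
0 [[[0.578, -0.2, 0.13]], [[0.5768, -0.1985, 0.13]]]
0.09 [[[0.5084, -0.143, 0.13]], [[0.5349, -0.1188, 0.13]]]
0.13 [[[0.4775, -0.1176, 0.13]], [[0.5162, -0.0834, 0.13]]]
fitting [ 0.40597489 -0.0311786 ] [ 0.40165501 -0.03394267]
[[1.0, 0.001, 0.0, -0.0], [0.0, -0.291, 0.957, -0.143], [0.0, -0.957, -0.291, 0.074], [0.0, 0.0, 0.0, 1.0]] [335.81323357   0.         320.74072408]
```

View pics/fit.png

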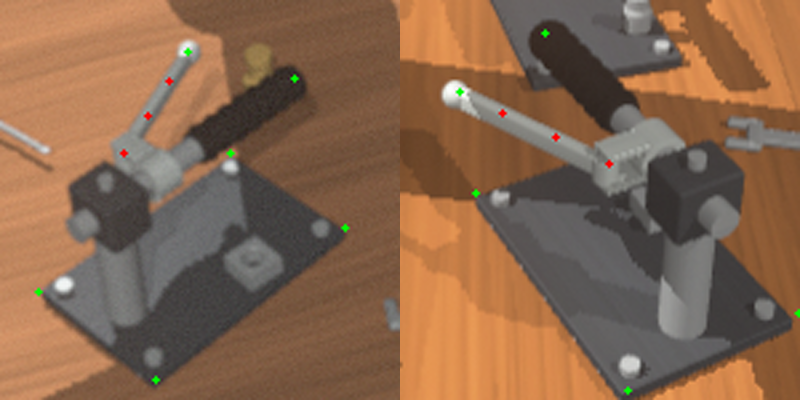

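Fit lands within about 3 px: red dots run along the blade, and the ball is within a few mm. Next I work out the first transfer.

```bash
cat >> h.py <<'E'
from scipy.spatial.transform import Rotation as Ro
P=np.array([.6026,-.1541,.4643])
def pose():
    o=arm.get_obs();w=o["eef_rot"];return np.array(o["tcp_pos"]),Ro.from_quat([w[1],w[2],w[3],w[0]]).as_matrix(),o
def yaw(R):return np.arctan2(R[1,0],R[0,0])
def tgt(q,gap,d=.09,half=.0145,z=.112):
    # TCP so the finger back (tool +x) is gap from blade's outer face at lever angle q
    return stand(P,blade(d,-.005-half-gap,q,z))[0],P[2]+.42-q
def step(X,a):
    p,R,o=pose();return (R.T@(X-p)).round(4).tolist(),round(float(-((a-yaw(R)+np.pi)%(2*np.pi)-np.pi)),3)
E
python3 - <<'E'
from h import *
p,R,o=pose();print(R.round(3).tolist(),"yaw",yaw(R))
X,a=tgt(0,.03,z=.231);print(X,a,step(X,a),"flip",step(X,a+np.pi))
E
```

```text
[[0.387, -0.0, 0.922], [-0.922, 0.0, 0.387], [-0.0, -1.0, 0.0]] yaw -1.1730069066770799
[ 0.4801741  -0.17739411  0.231     ] 0.8843 ([-0.1754, 0.0003, 0.374], -2.057) flip ([-0.1754, 0.0003, 0.374], 1.084)
```

Emit:
{"name": "play_rows", "arguments": {
  "translation": [
    [-0.02,0,0.042],
    [-0.04,0,0.084],
    [-0.06,0,0.126],
    [-0.08,0,0.168],
    [-0.1,0,0.21]
  ],
  "twist": [-0.14,-0.28,-0.42,-0.56,-0.7],
  "fingers": 1,
  "grip_force": 20
}}

```text
t: 1.1
tcp_pos: [0.3592, -0.309, 0.2315]
eef_rot: [-0.688, 0.688, -0.164, 0.164]
force: [1.0, -1.3, -0.0]
grip_width: 0.0124
```

```bash
python3 -c "
from h import *
p,R,o=pose();print(p,yaw(R),o['grip_width'],o['joints'])
X,a=tgt(0,.03,z=.231);print(step(X,a))"
```

```text
[ 0.35915794 -0.30899034  0.23150067] -0.4676369000777766 0.012356565409001891 [-7.10490703e-01  1.49994652e-01 -1.26155059e-01  1.29410497e+00
  5.62988963e-05  1.32794256e+00]
([0.0487, 0.0005, 0.172], -1.352)
```

Emit:
{"name": "play_rows", "arguments": {
  "translation": [
    [0.011,0,0.038],
    [0.022,0,0.077],
    [0.033,0,0.115],
    [0.044,0,0.155],
    [0.049,0,0.172]
  ],
  "twist": [-0.14,-0.29,-0.43,-0.58,-0.72]
}}

```text
t: 1.6
tcp_pos: [0.4823, -0.1751, 0.2315]
eef_rot: [-0.701, 0.701, 0.092, -0.092]
force: [0.4, -0.1, -0.2]
grip_width: 0.0001
```

```bash
python3 -c "
from h import *
p,R,o=pose();print(p,yaw(R),o['grip_width'])
X,a=tgt(0,.03,z=.17);print(step(X,a))"
```

```text
[ 0.48230541 -0.17512675  0.23145406] 0.26079665246213724 5.001249822120373e-05
([-0.0027, 0.0615, -0.0016], -0.624)
```

Emit:
{"name": "play_rows", "arguments": {
  "translation": [
    [-0.003,0,-0.002],
    [-0.003,0.01,-0.002],
    [-0.003,0.02,-0.002],
    [-0.003,0.04,-0.002],
    [-0.003,0.06,-0.002]
  ],
  "twist": [-0.13,-0.26,-0.39,-0.51,-0.62]
}}

```text
t: 2.1
tcp_pos: [0.4803, -0.1779, 0.1712]
eef_rot: [-0.638, 0.639, 0.304, -0.302]
force: [-0.0, -0.4, -0.1]
grip_width: -0.0001
```

```bash
python3 - <<'E'
from h import *
p,R,o=pose();print(p,yaw(R),o['force'])
X,a=tgt(0,.03);print(step(X,a))
im=arm.camera("wrist")[:,:,::-1].copy()
k=arm.calibration("wrist");T=np.array(k["T_tool_cam"])
Rt=np.eye(4);Rt[:3,:3]=R;Rt[:3,3]=p;W=np.linalg.inv(Rt@T)
r,_=cv2.Rodrigues(W[:3,:3])
for d in(0,.045,.09,.13):
    for off in(-.005,.005):
        u=cv2.projectPoints(stand(P,blade(d,off,0,.138)).reshape(-1,1,3),r,W[:3,3],np.array(k["K"]),np.array(k["D"]))[0].ravel();print(d,off,u.round())
        cv2.circle(im,(int(u[0]),int(u[1])),2,(0,0,255),-1)
for r2 in arm.cut_out("wrist","long_blade")[:1]:
    print(r2["conf"],r2["point"]);im[r2["pixels"]]=im[r2["pixels"]]//2+np.array([0,100,0],np.uint8)
cv2.imwrite("pics/w1.png",im)
E
```

```text
[ 0.4802645  -0.17785995  0.17115064] 0.8858567584553959 [-0.01615674 -0.4288113  -0.09366946]
([0.0002, 0.0592, 0.0005], 0.002)
0 -0.005 [390. 401.]
0 0.005 [405. 401.]
0.045 -0.005 [394. 340.]
0.045 0.005 [411. 340.]
0.09 -0.005 [400. 271.]
0.09 0.005 [417. 271.]
0.13 -0.005 [405. 202.]
0.13 0.005 [424. 202.]
0.56 [400.3, 244.4]
```

View pics/w1.png

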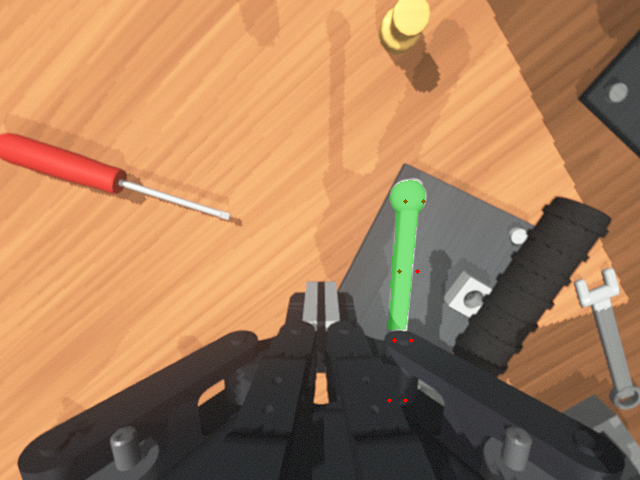

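Wrist view: blade (green) runs from (400,330) to the ball at (408,196). That is about 3 mm nearer the fingers than the model (ball at 414,202), and the shut fingers are clear to its left. The knuckles sit about 45 mm above the tip, so I descend to z≈0.116.

Emit:
{"name": "play_rows", "arguments": {
  "translation": [
    [0,0.014,0],
    [0,0.028,0],
    [0,0.042,0],
    [0,0.055,0]
  ],
  "twist": [0,0,0,0]
}}

```text
t: 2.6
tcp_pos: [0.4789, -0.1774, 0.1149]
eef_rot: [0.641, -0.639, -0.3, 0.301]
force: [-0.4, -0.3, -0.3]
grip_width: -0.0005
```

Emit:
{"name": "play_rows", "arguments": {
  "translation": [
    [0.005,0,0],
    [0.01,0,0],
    [0.015,0,0],
    [0.02,0,0]
  ],
  "twist": [0,0,0,0]
}}

```text
t: 3.0
tcp_pos: [0.4926, -0.1617, 0.1158]
eef_rot: [0.64, -0.64, -0.301, 0.301]
force: [0.4, 0.0, 0.2]
grip_width: 0.0003
```

```bash
python3 - <<'E'
from h import *
p,R,o=pose();print(p,yaw(R),np.round(o['force'],2))
for q in(0,.1,.2,.3,.4,.43):
    X,a=tgt(q,0,z=.116);print(q,step(X,a))
E
```

```text
[ 0.4926175  -0.16172608  0.11578752] 0.878259729111865 [0.4  0.01 0.16]
0 ([0.01, -0.0002, -0.0002], -0.006)
0.1 ([0.0191, -0.0002, 0.0013], 0.094)
0.2 ([0.0283, -0.0002, 0.0019], 0.194)
0.3 ([0.0375, -0.0002, 0.0017], 0.294)
0.4 ([0.0466, -0.0002, 0.0005], 0.394)
0.43 ([0.0493, -0.0002, -0.0001], 0.424)
```

Emit:
{"name": "play_rows", "arguments": {
  "translation": [
    [0.003,0,0],
    [0.005,0,0],
    [0.007,0,0],
    [0.009,0,0],
    [0.009,0,0]
  ],
  "twist": [0,0,0,0,0]
}}

```text
t: 3.5
tcp_pos: [0.4982, -0.1549, 0.1158]
eef_rot: [0.64, -0.64, -0.3, 0.301]
force: [-1.0, -0.1, 1.4]
grip_width: 0.0002
```

```bash
python3 - <<'E'
from h import *
p,R,o=pose();print(p,yaw(R),(R.T@o['force']).round(2))
for q in(0,.2,.3,.4):
    X,a=tgt(q,0,z=.116);print(q,step(X,a))
E
```

```text
[ 0.49821472 -0.15489627  0.11578938] 0.878207725575184 [-0.71 -1.38  0.76]
0 ([0.0012, -0.0002, -0.0003], -0.006)
0.2 ([0.0194, -0.0002, 0.0019], 0.194)
0.3 ([0.0286, -0.0002, 0.0016], 0.294)
0.4 ([0.0377, -0.0002, 0.0004], 0.394)
```

Emit:
{"name": "play_rows", "arguments": {
  "translation": [
    [0.003,0,0.0003],
    [0.006,0,0.0007],
    [0.009,0,0.001],
    [0.012,0,0.0013],
    [0.015,0,0.0016]
  ],
  "twist": [0.03,0.06,0.09,0.12,0.16]
}}

```text
t: 4.0
tcp_pos: [0.506, -0.1427, 0.1158]
eef_rot: [0.662, -0.662, -0.247, 0.249]
force: [-3.4, -3.3, 2.3]
grip_width: 0.0003
```

```bash
cat > see.py <<'E'
from h import *
import sys
p,R,o=pose();print(p.round(4),"yaw",yaw(R).round(3),"F tool",(R.T@o['force']).round(2))
im=arm.camera("wrist")
best=arm.cut_out("wrist","long_blade")
k=arm.calibration("wrist");T=np.array(k["T_tool_cam"])
Rt=np.eye(4);Rt[:3,:3]=R;Rt[:3,3]=p;W=np.linalg.inv(Rt@T);r,_=cv2.Rodrigues(W[:3,:3])
K,D=np.array(k["K"]),np.array(k["D"])
if best:
    b=best[0];ys,xs=np.nonzero(b["pixels"]);pts=np.c_[xs,ys].astype(float)
    n=cv2.undistortPoints(pts.reshape(-1,1,2),K,D).reshape(-1,2)
    C=np.linalg.inv(W);rays=np.c_[n,np.ones(len(n))]@C[:3,:3].T
    X=C[:3,3]+rays*((.136-C[2,3])/rays[:,2])[:,None]
    m=ys>ys.min()+40;Xb=X[m] if m.sum()>200 else X   # blade without ball
    vx,vy,x0,y0=cv2.fitLine(Xb[:,:2].astype(np.float32),cv2.DIST_HUBER,0,.01,.01).ravel()
    a=np.arctan2(vy,vx)
    a=a if np.cos(a-(P[2]+np.pi/2+.2))>0 else a+np.pi
    tip=X[ys<ys.min()+28].mean(0)   # about the ball
    piv=stand(P,[-.038,-.028,.136])[0];b2=tip-piv
    print("conf",round(b["conf"],2),"q from line",round(.42-((a-P[2]-np.pi/2+np.pi)%(2*np.pi)-np.pi),3),"q from ball",round(.42-(np.arctan2(b2[1],b2[0])-P[2]-np.pi/2),3),"n",len(X))
for q in(-.03,0,.1,.2,.3,.35,.4,.43):
    X,a=tgt(q,0,z=.116);print(q,*step(X,a))
if len(sys.argv)>1: cv2.imwrite(sys.argv[1],im[:,:,::-1])
E
python3 see.py
```

```text
[ 0.506  -0.1427  0.1158] yaw 0.716 F tool [-4.71 -2.27 -0.29]
conf 0.65 q from line -1.25 q from ball -0.648 n 2083
-0.03 [-0.0155, -0.0002, -0.0053] -0.197
0 [-0.0129, -0.0002, -0.0042] -0.167
0.1 [-0.0042, -0.0002, -0.0012] -0.067
0.2 [0.0047, -0.0002, 0.0009] 0.033
0.3 [0.0138, -0.0002, 0.0021] 0.133
0.35 [0.0184, -0.0002, 0.0023] 0.183
0.4 [0.0231, -0.0002, 0.0024] 0.233
0.43 [0.0258, -0.0002, 0.0023] 0.263
```

```bash
python3 - <<'E'
from h import *
im=arm.camera("wrist")[:,:,::-1].copy()
for i,b in enumerate(arm.cut_out("wrist","long_blade")):
    ys,xs=np.nonzero(b["pixels"]);print(b["conf"],b["point"],xs.min(),xs.max(),ys.min(),ys.max())
    if i==0: c,_=cv2.findContours(b["pixels"].astype(np.uint8),0,1);cv2.drawContours(im,c,-1,(0,255,0),1)
cv2.imwrite("pics/w2.png",im)
E
```

```text
0.64 [365.6, 250.1] 343 394 199 338
```

View pics/w2.png

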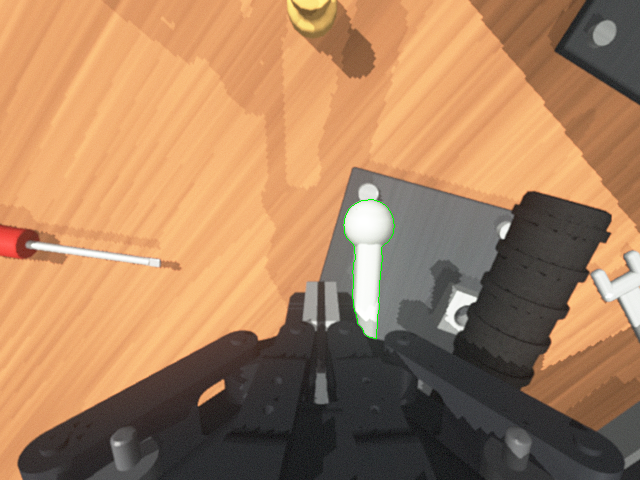

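```bash
python3 - <<'E'
from h import *
p,R,o=pose();b=arm.cut_out("wrist","long_blade")[0]
k=arm.calibration("wrist");T=np.array(k["T_tool_cam"]);K,D=np.array(k["K"]),np.array(k["D"])
Rt=np.eye(4);Rt[:3,:3]=R;Rt[:3,3]=p;C=Rt@T
print(C.round(3).tolist(),D)
u=np.array([[368,222.],[367,290]])
n=cv2.undistortPoints(u.reshape(-1,1,2),K,D).reshape(-1,2);print(n)
rays=np.c_[n,np.ones(2)]@C[:3,:3].T
X=C[:3,3]+rays*((.13-C[2,3])/rays[:,2])[:,None]
print(X.round(4))
for q in(0,.1,.15,.2):print(q,stand(P,blade(.13,0,q)).round(4),stand(P,blade(.1,0,q)).round(4))
E
```

```text
[[0.752, 0.631, 0.192, 0.457], [0.659, -0.72, -0.219, -0.086], [-0.0, 0.291, -0.957, 0.259], [0.0, 0.0, 0.0, 1.0]] [0.00357066 0.         0.         0.         0.        ]
[[ 0.14071999 -0.04225901]
 [ 0.13773104  0.16020571]]
[[ 0.4929 -0.0991  0.13  ]
 [ 0.5129 -0.1208  0.13  ]]
0 [[ 0.4806 -0.1138  0.13  ]] [[ 0.5038 -0.1328  0.13  ]]
0.1 [[ 0.4893 -0.1041  0.13  ]] [[ 0.5105 -0.1254  0.13  ]]
0.15 [[ 0.4941 -0.0997  0.13  ]] [[ 0.5142 -0.1219  0.13  ]]
0.2 [[ 0.499  -0.0954  0.13  ]] [[ 0.5179 -0.1187  0.13  ]]
```

```bash
sed -i 's/    print("conf"/    print(pts.min(0),pts.max(0),tip.round(4),piv.round(4));print("conf"/' see.py; python3 see.py
```

```text
[ 0.5062 -0.1425  0.1158] yaw 0.719 F tool [-3.22 -2.71 -1.15]
[344. 199.] [395. 338.] [ 0.4896 -0.0963  0.136 ] [ 0.5812 -0.1962  0.136 ]
conf 0.73 q from line 0.13 q from ball 0.142 n 4308
-0.03 [-0.0155, -0.0002, -0.0052] -0.196
0 [-0.013, -0.0002, -0.0042] -0.166
0.1 [-0.0043, -0.0002, -0.0012] -0.066
0.2 [0.0047, -0.0002, 0.0009] 0.034
0.3 [0.0138, -0.0002, 0.0021] 0.134
0.35 [0.0184, -0.0002, 0.0023] 0.184
0.4 [0.023, -0.0002, 0.0023] 0.234
0.43 [0.0258, -0.0003, 0.0022] 0.264
```

The earlier reading was a misdetection. The lever now reads q≈0.14 by vision and by TCP. I'll go on.

Emit:
{"name": "play_rows", "arguments": {
  "translation": [
    [0.003,0,0.0006],
    [0.006,0,0.001],
    [0.009,0,0.0014],
    [0.012,0,0.0018],
    [0.015,0,0.002]
  ],
  "twist": [0.03,0.06,0.09,0.12,0.15]
}}

```text
t: 4.85
tcp_pos: [0.5161, -0.1316, 0.1158]
eef_rot: [-0.679, 0.679, 0.197, -0.198]
force: [-3.0, -4.6, 2.1]
grip_width: -0.0002
```

```bash
python3 see.py
```

```text
[ 0.5161 -0.1316  0.1158] yaw 0.567 F tool [-5.03 -2.06 -2.3 ]
[345. 200.] [395. 338.] [ 0.507  -0.0835  0.136 ] [ 0.5812 -0.1962  0.136 ]
conf 0.97 q from line 0.279 q from ball 0.302 n 4205
-0.03 [-0.029, -0.0002, -0.0114] -0.346
0 [-0.0267, -0.0002, -0.0099] -0.316
0.1 [-0.0185, -0.0002, -0.0057] -0.216
0.2 [-0.0099, -0.0002, -0.0023] -0.116
0.3 [-0.0011, -0.0002, 0.0003] -0.016
0.35 [0.0034, -0.0002, 0.0012] 0.034
0.4 [0.008, -0.0002, 0.0019] 0.084
0.43 [0.0107, -0.0002, 0.0022] 0.114
```

Emit:
{"name": "play_rows", "arguments": {
  "translation": [
    [0.0015,0,0.0004],
    [0.003,0,0.0008],
    [0.0045,0,0.0012],
    [0.006,0,0.0015]
  ],
  "twist": [0.015,0.03,0.045,0.06]
}}

```text
t: 5.35
tcp_pos: [0.5204, -0.1276, 0.1157]
eef_rot: [-0.684, 0.685, 0.177, -0.178]
force: [-2.6, -5.7, 2.7]
grip_width: -0.0001
```

```bash
python3 see.py
```

```text
[ 0.5204 -0.1276  0.1157] yaw 0.508 F tool [-5.03 -2.65 -3.71]
[345. 200.] [395. 338.] [ 0.5142 -0.079   0.136 ] [ 0.5812 -0.1962  0.136 ]
conf 0.76 q from line 0.346 q from ball 0.365 n 4193
-0.03 [-0.0339, -0.0002, -0.0145] -0.406
0 [-0.0316, -0.0002, -0.0129] -0.376
0.1 [-0.0237, -0.0002, -0.0082] -0.276
0.2 [-0.0154, -0.0002, -0.0043] -0.176
0.3 [-0.0067, -0.0002, -0.0012] -0.076
0.35 [-0.0022, -0.0002, -0.0] -0.026
0.4 [0.0023, -0.0003, 0.001] 0.024
0.43 [0.005, -0.0003, 0.0014] 0.054
```

Emit:
{"name": "play_rows", "arguments": {
  "translation": [
    [0.001,0,-0.001],
    [0.002,0,-0.001]
  ],
  "twist": [0.01,0.02]
}}

```text
t: 5.65
tcp_pos: [0.5216, -0.1272, 0.1155]
eef_rot: [0.686, -0.686, -0.17, 0.173]
force: [-5.7, -0.3, 2.3]
grip_width: 0.0001
```

```bash
python3 see.py | head -3
```

```text
[ 0.5216 -0.1272  0.1155] yaw 0.489 F tool [-5.17 -2.24  2.37]
[343. 199.] [395. 337.] [ 0.5159 -0.0783  0.136 ] [ 0.5812 -0.1962  0.136 ]
conf 0.6 q from line 0.37 q from ball 0.379 n 4115
```

Emit:
{"name": "play_rows", "arguments": {
  "translation": [
    [0.001,0,0.0005],
    [0.0015,0,0.0005]
  ],
  "twist": [0.005,0.01]
}}

```text
t: 5.95
tcp_pos: [0.5217, -0.1268, 0.1154]
eef_rot: [-0.686, 0.687, 0.166, -0.17]
force: [-7.2, -7.2, 4.7]
grip_width: -0.0002
```

```bash
python3 see.py | head -3
```

```text
[ 0.5217 -0.1268  0.1154] yaw 0.48 F tool [-9.71 -4.62 -3.11]
[344. 200.] [394. 337.] [ 0.5164 -0.0781  0.136 ] [ 0.5812 -0.1962  0.136 ]
conf 0.82 q from line 0.362 q from ball 0.383 n 4103
```

Fx went from about 5 N to 9.7 N with no further travel, so this is the stop. Now I ease it back along the arc.

Emit:
{"name": "play_rows", "arguments": {
  "translation": [
    [-0.004,0,-0.0005],
    [-0.008,0,-0.0017],
    [-0.0125,0,-0.003],
    [-0.017,0,-0.0047],
    [-0.021,0,-0.0065]
  ],
  "twist": [-0.03,-0.07,-0.12,-0.17,-0.22]
}}

```text
t: 6.55
tcp_pos: [0.5058, -0.1425, 0.1155]
eef_rot: [-0.664, 0.664, 0.242, -0.245]
force: [-2.1, -2.3, 0.0]
grip_width: 0.0002
```

```bash
python3 see.py; python3 -c "
from h import *
X,a=tgt(0,.006,z=.116);print('free',step(X,a))"
```

```text
[ 0.5058 -0.1425  0.1155] yaw 0.703 F tool [-3.04 -0.02 -0.41]
[343. 200.] [391. 336.] [ 0.4896 -0.0966  0.136 ] [ 0.5812 -0.1962  0.136 ]
conf 0.6 q from line 0.126 q from ball 0.141 n 4065
-0.03 [-0.0149, -0.0005, -0.0057] -0.213
0 [-0.0124, -0.0005, -0.0046] -0.183
0.1 [-0.0037, -0.0005, -0.0015] -0.083
0.2 [0.0052, -0.0006, 0.0008] 0.017
0.3 [0.0143, -0.0006, 0.0021] 0.117
0.35 [0.0189, -0.0006, 0.0024] 0.167
0.4 [0.0235, -0.0007, 0.0025] 0.217
0.43 [0.0263, -0.0007, 0.0025] 0.247
free ([-0.0183, -0.0004, -0.0057], -0.183)
```

Emit:
{"name": "play_rows", "arguments": {
  "translation": [
    [-0.004,0,-0.0015],
    [-0.008,0,-0.003],
    [-0.012,0,-0.0045],
    [-0.016,0,-0.0055],
    [-0.02,0,-0.006]
  ],
  "twist": [-0.05,-0.1,-0.15,-0.18,-0.18]
}}

```text
t: 7.15
tcp_pos: [0.4946, -0.1599, 0.1155]
eef_rot: [0.64, -0.639, -0.3, 0.303]
force: [0.7, 0.2, -0.1]
grip_width: -0.0001
```

```bash
python3 see.py | head -3; python3 see.py pics/w3.png
```

```text
[ 0.4946 -0.1599  0.1155] yaw 0.881 F tool [ 0.58  0.13 -0.41]
[359. 198.] [410. 339.] [ 0.4742 -0.1121  0.136 ] [ 0.5812 -0.1962  0.136 ]
conf 0.56 q from line 0.021 q from ball -0.021 n 4643
[ 0.4943 -0.1601  0.1156] yaw 0.88 F tool [-0.18  0.1   0.41]
[360. 199.] [410. 339.] [ 0.4743 -0.1123  0.136 ] [ 0.5812 -0.1962  0.136 ]
conf 0.67 q from line 0.021 q from ball -0.021 n 4541
-0.03 [0.0048, -0.0004, -0.0006] -0.034
0 [0.0074, -0.0004, 0.0001] -0.004
0.1 [0.0165, -0.0005, 0.0016] 0.096
0.2 [0.0257, -0.0005, 0.0022] 0.196
0.3 [0.0349, -0.0006, 0.0019] 0.296
0.35 [0.0395, -0.0006, 0.0014] 0.346
0.4 [0.044, -0.0006, 0.0007] 0.396
0.43 [0.0467, -0.0006, 0.0002] 0.426
```

Lever is clear and at rest: zero force, and the ball reads −0.021 at rest against 0.383 at the stop. Travel is therefore 0.404 rad, the full stroke. Second press.

Emit:
{"name": "play_rows", "arguments": {
  "translation": [
    [0.004,0,0],
    [0.0075,0,0.0003],
    [0.0105,0,0.0008],
    [0.0135,0,0.0012],
    [0.0165,0,0.0016]
  ],
  "twist": [0,0,0.03,0.065,0.1]
}}

```text
t: 7.85
tcp_pos: [0.504, -0.1464, 0.1156]
eef_rot: [-0.654, 0.655, 0.266, -0.27]
force: [-0.9, -3.6, 0.5]
grip_width: 0.0002
```

```bash
python3 see.py
```

```text
[ 0.504  -0.1464  0.1156] yaw 0.778 F tool [-3.19 -0.52 -1.98]
[345. 199.] [396. 338.] [ 0.485  -0.1005  0.136 ] [ 0.5812 -0.1962  0.136 ]
conf 0.68 q from line 0.082 q from ball 0.096 n 4395
-0.03 [-0.0117, -0.0004, -0.0031] -0.135
0 [-0.0091, -0.0004, -0.0022] -0.105
0.1 [-0.0002, -0.0004, 0.0002] -0.005
0.2 [0.0088, -0.0005, 0.0018] 0.095
0.3 [0.018, -0.0005, 0.0024] 0.195
0.35 [0.0226, -0.0005, 0.0023] 0.245
0.4 [0.0272, -0.0006, 0.0021] 0.295
0.43 [0.03, -0.0006, 0.0018] 0.325
```

Emit:
{"name": "play_rows", "arguments": {
  "translation": [
    [0.004,0,0.0003],
    [0.008,0,0.0008],
    [0.012,0,0.0013],
    [0.016,0,0.0016],
    [0.02,0,0.0016]
  ],
  "twist": [0.04,0.085,0.13,0.175,0.22]
}}

```text
t: 8.45
tcp_pos: [0.517, -0.1313, 0.1156]
eef_rot: [-0.679, 0.681, 0.193, -0.197]
force: [-2.8, -4.6, 2.4]
grip_width: 0.0002
```

```bash
python3 see.py
```

```text
[ 0.517  -0.1313  0.1156] yaw 0.559 F tool [-4.79 -2.41 -2.39]
[345. 199.] [396. 338.] [ 0.5083 -0.0826  0.136 ] [ 0.5812 -0.1962  0.136 ]
conf 0.68 q from line 0.297 q from ball 0.314 n 4427
-0.03 [-0.0298, -0.0003, -0.0114] -0.354
0 [-0.0275, -0.0003, -0.0099] -0.324
0.1 [-0.0194, -0.0004, -0.0056] -0.224
0.2 [-0.0108, -0.0004, -0.0022] -0.124
0.3 [-0.002, -0.0005, 0.0005] -0.024
0.35 [0.0025, -0.0005, 0.0014] 0.026
0.4 [0.007, -0.0005, 0.0022] 0.076
0.43 [0.0098, -0.0005, 0.0025] 0.106
```

Emit:
{"name": "play_rows", "arguments": {
  "translation": [
    [0.0018,0,0.0001],
    [0.0036,0,0.0003],
    [0.005,0,0.0005],
    [0.006,0,0.0006]
  ],
  "twist": [0.02,0.04,0.055,0.07]
}}

```text
t: 8.95
tcp_pos: [0.5213, -0.1276, 0.1155]
eef_rot: [-0.685, 0.687, 0.169, -0.174]
force: [-5.7, -2.7, 4.3]
grip_width: 0.0002
```

```bash
python3 see.py | head -3
```

```text
[ 0.5213 -0.1276  0.1155] yaw 0.491 F tool [-6.3  -4.26  0.33]
-0.03 [-0.0344, -0.0002, -0.0147] -0.423
0 [-0.0321, -0.0003, -0.0131] -0.393
```

Emit:
{"name": "play_rows", "arguments": {
  "translation": [
    [0.0007,0,0],
    [0.001,0,0]
  ],
  "twist": [0.003,0.006]
}}

```text
t: 9.25
tcp_pos: [0.5215, -0.1273, 0.1155]
eef_rot: [-0.685, 0.687, 0.168, -0.173]
force: [-4.7, -4.1, 4.7]
grip_width: -0.0001
```

```bash
python3 see.py pics/w4.png | head -3
```

```text
[ 0.5215 -0.1273  0.1155] yaw 0.487 F tool [-6.16 -4.62 -1.45]
[344. 199.] [395. 338.] [ 0.5161 -0.0782  0.136 ] [ 0.5812 -0.1962  0.136 ]
conf 0.89 q from line 0.367 q from ball 0.381 n 4230
```

Emit:
{"name": "play_rows", "arguments": {
  "translation": [
    [0.0008,0,0],
    [0.0012,0,0],
    [0.0012,0,0]
  ],
  "twist": [0.003,0.003,0.003]
}}

```text
t: 9.65
tcp_pos: [0.5216, -0.1272, 0.1156]
eef_rot: [-0.685, 0.687, 0.167, -0.173]
force: [-5.3, -4.7, 4.4]
grip_width: -0.0003
```

```bash
python3 see.py pics/w5.png | head -3; python3 - <<'E'
from h import *
for c in("scene","side"):cv2.imwrite(f"pics/{c}5.png",arm.camera(c)[:,:,::-1])
a=cv2.imread("pics/scene5.png")[150:350,180:480];b=cv2.imread("pics/side5.png")[180:380,230:530]
w=cv2.resize(cv2.imread("pics/w5.png"),(400,300))
s=lambda i:cv2.resize(i,(400,267),interpolation=cv2.INTER_CUBIC)
out=np.zeros((567,800,3),np.uint8);out[:267,:400]=s(a);out[:267,400:]=s(b);out[267:,:400]=w
cv2.imwrite("pics/end.png",out);print(np.round(arm.get_obs()["force"],1))
E
```

```text
[ 0.5216 -0.1272  0.1156] yaw 0.485 F tool [-6.9  -4.31 -1.73]
-0.03 [-0.0347, -0.0001, -0.015] -0.429
0 [-0.0324, -0.0001, -0.0134] -0.399
[-4.9 -4.4  3.2]
```

View pics/end.png

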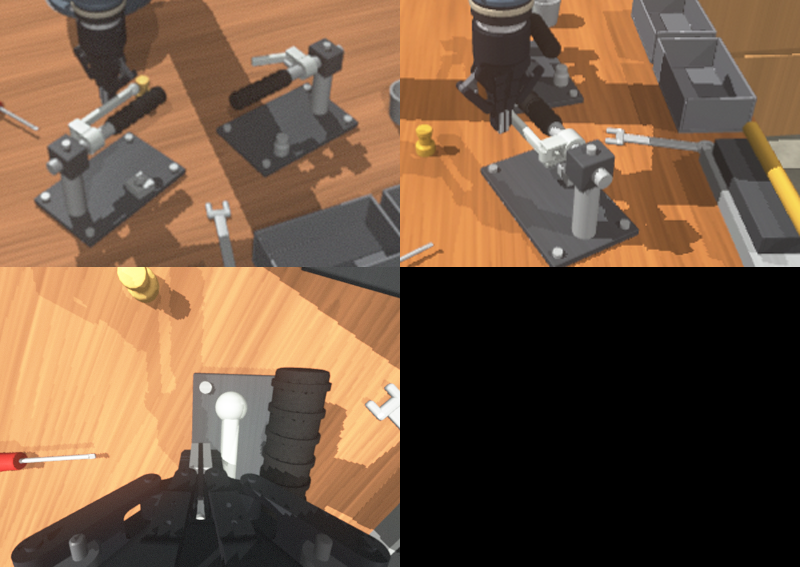

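Emit:
{"name": "play_rows", "arguments": {
  "translation": [
    [0.0014,0,0],
    [0.0014,0,0],
    [0.0014,0,0]
  ],
  "twist": [0,0,0]
}}

```text
t: 10.15
tcp_pos: [0.5217, -0.1272, 0.1155]
eef_rot: [-0.685, 0.688, 0.166, -0.175]
force: [-5.8, -5.9, 4.1]
grip_width: 0.0001
```

```bash
python3 see.py | head -3;python3 see.py | head -3
```

```text
[ 0.5217 -0.1272  0.1155] yaw 0.487 F tool [-7.93 -4.02 -2.56]
[345. 200.] [394. 337.] [ 0.5165 -0.0783  0.136 ] [ 0.5812 -0.1962  0.136 ]
conf 0.86 q from line 0.361 q from ball 0.382 n 3982
[ 0.5217 -0.1272  0.1155] yaw 0.487 F tool [-8.75 -4.87 -1.53]
[344. 199.] [395. 338.] [ 0.5163 -0.078   0.136 ] [ 0.5812 -0.1962  0.136 ]
conf 0.61 q from line 0.36 q from ball 0.383 n 4443
```

Lever is steady on its stop: the ball reads 0.383, the same as the first press, at about 8 N. Handing in.

```bash
python3 -c "
from rig import arm
print(arm.close_job(), arm.get_obs()['t'])"
```

```text
the job is handed in; nothing more can be done
the job is handed in; nothing more can be done
```

The long lever was pressed to its stop, eased right out to rest, and pressed to its stop again. I handed the job in at about 10 s with it held there. The pressing was done with the back of one finger, gripper shut, about 90 mm from the pivot.

**Last checks**
- **Stop:** the ball measured 0.383 rad on both presses and −0.021 at rest. That is about 0.40 rad of travel, which matches the stated stop. The −0.021 is a bias in my fitted pose.
- **Rest:** between presses the fingers were clear of the lever and the force read about zero.
- **Hold:** the arm holds the lever at about 8–9 N normal to the blade. The first press peaked at about 9.7 N. On both presses the lever stopped moving as the force rose.
- **Bar and bystanders:** the final pictures showed the lever almost parallel to the bar with a clear gap. The short lever, nut, socket, fitting, spanner and screwdriver looked undisturbed. I did not check the oil bottle, and the tin only showed partly at the edge of the pictures.

**Disagreements**
- The angle from a line fitted to the blade read 0.02 rad lower than the ball at the stop (0.36) and 0.04 higher at rest (0.021). I trusted the ball because little of the blade was visible.
- One early detection was wrong (−0.65 rad). A repeat reading agreed with the arm's position.
- About 3–5 N of sideways and vertical force also acted on the fingers, which I took to be friction on the blade.

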